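# Match the damper dials of a moped's rear pair by one click

### The job

The two rear dampers on the bench must be set alike, but one of them has its knurled dial one click behind, its white bar standing off the black index lines on the clevis while its twin's bar is in line with them. Lay a fingertip on the crest of that dial and roll it towards the side canister until it clicks into the next detent and the bar is in line, then take the hand clear. Leave the twin's dial, and the loose bottle, grip, nut and foot peg, as they are.

Things in the scene. Friction and masses are not known exactly. Their poses are not given: they have to be found in the camera images.
- damper_a: One of two identical dampers, fixed on a cradle board. Origin: on the bench below the dial's centre. x runs level from the dial along the spring to the upper eye, y level to the canister's side, z up. Lower lugs x -69 to -41 mm (top z 78); aluminium clevis x -21 to 23, 58 wide, top z 80; spring x 30 to 210, top z 84; collars, strap, head beyond, top z 86; canister at y 56, x 163 to 298 mm.
- damper_b: The other damper, the same in every measure and axis as damper_a. Neither can be shifted or lifted.
- damper_a_crest (a point): Highest point of damper_a's dial rim, mid-width, 86 mm above the bench; fixed to the clevis, axes as damper_a. The dial: knurled steel disc 48 mm across, 14 wide, turning about the damper's own level x axis in a window of the clevis; only an arc of rim about 32 mm across stands out, 6 mm above the clevis.
- damper_b_crest (a point): Highest point of damper_b's dial rim, as damper_a_crest. Both rims grip a fingertip (friction coefficient about 1): one pressed on the crest at about 5 to 15 N and dragged level rolls the dial by the distance dragged; one click is 12.5 mm of rim.
- damper_a_dial (a joint): Angle of damper_a's dial, rad; grows as its top rolls towards the canister (+y). Detents at -0.52, 0, +0.52. At 0 the white bar across the rim stands at the crest, in line with the two black index lines on the clevis; at -0.52 it stands 12 mm off, on the side away from the canister.
- damper_b_dial (a joint): Angle of damper_b's dial, as damper_a_dial. Detent torque of both about 0.05 N m; beyond about 0.26 rad from one detent a dial springs into the next as soon as the finger lets go.
- pump_bottle: Bystander: empty white push-dispenser bottle, 66 mm across, 177 mm tall, upright; origin at the centre of its underside.
- grip: Bystander: blue hard silicone handlebar grip, 118 mm long along its x, 45 mm across its flanges, lying; origin on the bench below its middle.
- axle_nut: Bystander: chrome flanged axle nut, 35 mm across, 15.5 mm high; origin at the centre of its underside.
- foot_peg: Bystander: aluminium foot peg, 109 mm long along its x, 26 mm wide, 22 mm high; origin on the bench below it.

How it is judged:
By the outcome, as a careful person would: the job done as asked, in the order asked, and still so for the second after the job is handed in, with the robot touching nothing.
It also fails if it takes over 32 s, if anything falls off the work surface, if the arm or the gripper's body presses on something with over 40 N, if the wrist force passes 120 N, or if a joint passes its speed limit or range.

### The arm

A 6-joint arm with a two-finger parallel gripper is mounted at the origin on the work surface. World frame = base frame: x ahead of the robot, y to its left, z up, the work surface at z = 0. Lengths are in mm, angles in rad, forces in N, time in s.
With the tool pointing down it reaches from about 350 to 775 mm from the base axis. Payload 7.3 kg.
Tool frame: the origin (TCP) lies between the finger pads; the fingertips stand 8 mm ahead of it and the grasp point (between the pads) lies 11 mm behind it; y points along the fingers, z is the direction in which the jaws open and shut, and the axes are right-handed (so a half turn about y gives the same grasp; the last joint's range is limited). The gripper opens to 92 mm and grips with 3 to 60 N. Pads are 19 mm wide; open, the fingers measure 130 mm over their backs; the gripper's body (75 mm by 190 mm) begins 47 mm behind the grasp point.
Start: joints at [0.957, 0.342, 1.524, -0, 1.275, -0.146], TCP at [236.724, 468.621, 234.741] pointing down, gripper open.
Joint ranges: [-2.53, 2.53], [-0.77, 2.02], [0.04, 2.7], [-1, 4.14], [0.28, 2.66], [-3.11, 3.11]. Speed limits (rad/s): [2.57, 2.57, 3.14, 3.14, 3.14, 3.14].

### API

Orientations are given as [roll, pitch, yaw] about the fixed x, y, z axes, in that order (R = Rz(yaw) Ry(pitch) Rx(roll)).
In Python, from plant import bot, vision, job gives the robot as it stands. The module is installed in compiled form; this text tells all that it offers.
- The arm moves only by the tool arm_command, never from a script. Its argument "deltas" is a list of rows, each a list of 4 numbers: the shift along the tool's x, y, z in m, then the turn about the tool's y in degrees. In form: [[x, y, z, twist], ...]. A call has 1 to 5 rows; each row shifts and turns the commanded pose from where the row before left it, along the tool's axes as they then stand; what a row does not reach is not made up. A row lasts 1/10 s, in which the tool goes at most 50 mm and 8.59 degrees, less where a joint would pass 70% of its speed; a pose out of reach is approached as far as the arm can. A call is refused whole if a number of a shift passes 0.05 or a number of a turn 8.59, either way. A call with a gripper value outside its range is refused whole. "claw" is the closure in counts, from 0 (fully open) to 255 (shut), set as the call begins (left out, the last holds). The fingers move at their own pace and stop on an object; the grip force is fixed at half the most. Time passes only in rows, so rows that do not move let the fingers close. It gives the time, the measured TCP pose, the force and the opening at its end, in the units of the state.
- bot.get_obs(): the state, without advancing time (a new reading comes with each control period).
- vision.capture(name): name is "scene" or "top"; returns a dict with "img" (420x560x3 uint8, red, green, blue), "camera_matrix" (3x3 intrinsics, pixels), "world_to_cam" (4x4, takes a point from world to camera coordinates). Camera axes: x right, y down, z forward; pixel columns grow to the right and rows downward; lengths in mm; the calibration is good to about 2 mm. A picture is of the moment at which its call begins. There is no depth.
- job.close_job(): hands the job in, once; it reports no verdict.
Trained networks look in a picture, given as the dict that the camera call returned (one of the last four; its "shot" number tells which), for a name from the list of things; names that differ only in an ending like _2 or _b are one class to them, and where a whole thing is asked for, a point or a joint stands for the part that bears it (a point fixed in the world has none). Each returns a list of dicts, best first, with "confidence" (0 to 1); they miss things now and then, are a little off and sometimes report something else, mostly with a low value. They report only what shows in the picture. A call takes as long as a camera call.
- vision.find_in(picture, name): "xyz" ([x, y, z] in mm, in the coordinates of the camera as it stood for that picture, good to about 4 mm: the middle of the surface that is visible of it).
- vision.regions_of(picture, name): "mask" (420x560 bool, what is visible of it).
The state is a dict: "time": time; "joint_positions": joint angles; "dq": joint speeds; "tau": joint torques, N m; "tool_pos": TCP position; "tcp_rot": TCP orientation; "contact_force": force on the tool from outside, world axes, zero at the start; "moment": the same for the moment, N m; "grip_width": finger opening in mm.
Only numpy, scipy, OpenCV 4.12 (cv2) and the standard library are available. Lean on these libraries where they do the work, as an engineer would, in place of code of your own. Each camera call takes 0.05 s, during which the arm holds its last target. There are 200 camera calls.

## Working session

There is one attempt and no reset: what is moved stays moved. The work goes in short steps, Python scripts to look and compute and a tool call to move; the robot and the scene stay as the last step left them, time stands still between calls to the robot, and variables do not carry over. Pictures are saved under pics/ and viewed, about 8 in all and at most 12, crops included, and the job is handed in when it is done.

Besides the shell and the picture viewer there is one more tool, called after ">>>" in YAML: its name, and indented under it one key for each argument. arm_command: Moves the arm, as the interface text tells. Its arguments: {"type":"object","properties":{"deltas":{"type":"array","items":{"type":"array","items":{"type":"number"}}},"claw":{"type":"number"}},"required":["deltas"]}

```bash
mkdir -p pics; cat > h.py <<'E'
import numpy as np,cv2
from plant import bot,vision,job
def world(p,xyz): return (np.linalg.inv(p["world_to_cam"])@np.r_[xyz,1])[:3]
def proj(p,X):
    c=p["world_to_cam"]@np.r_[X,1]; q=p["camera_matrix"]@c[:3]; return q[:2]/q[2]
def onplane(p,uv,z):
    T=np.linalg.inv(p["world_to_cam"]); d=T[:3,:3]@np.linalg.solve(p["camera_matrix"],np.r_[uv,1]); o=T[:3,3]
    return o+d*(z-o[2])/d[2]
E
python3 - <<'E'
from h import *
o=bot.get_obs(); print(o["tool_pos"],o["tcp_rot"],o["contact_force"],o["time"])
ps={}
for n in("scene","top"):
    p=vision.capture(n); ps[n]=p
    cv2.imwrite(f"pics/{n}.png",cv2.resize(p["img"][:,:,::-1],(800,600),interpolation=cv2.INTER_CUBIC))
    print(n,np.linalg.inv(p["world_to_cam"])[:3,3].round())
    for k in("damper_a","damper_a_crest","pump_bottle","grip","axle_nut","foot_peg"):
        for f in vision.find_in(p,k)[:3]:
            w=world(p,f["xyz"]); print(k,round(f["confidence"],2),w.round(),proj(p,w).round())
E
```

```text
[236.49418536 468.26331715 234.0486299 ] [-1.57231144e+00  1.85375155e-04 -4.67770790e-01] [-1.3150228  -0.00946914  0.06029328] 0.0
scene [1685.   41.  966.]
damper_a 0.66 [734. 128.  71.] [341. 264.]
damper_a 0.59 [ 730. -112.   69.] [242. 262.]
damper_a_crest 0.88 [733. 128.  71.] [341. 264.]
pump_bottle 0.82 [ 434. -328.   90.] [177. 183.]
pump_bottle 0.39 [ 732. -118.   71.] [239. 261.]
grip 0.88 [461.   1.  35.] [292. 206.]
grip 0.54 [ 434. -327.   90.] [177. 183.]
axle_nut 0.51 [410. 318.  12.] [401. 203.]
foot_peg 0.9 [ 659. -431.   19.] [124. 254.]
top [342. -47. 993.]
damper_a 0.75 [654. 131.  68.] [226. 156.]
damper_a 0.64 [ 659. -124.   70.] [331. 165.]
damper_a_crest 0.75 [653. 130.  67.] [226. 157.]
pump_bottle 0.66 [ 411. -330.  120.] [418. 277.]
grip 0.92 [440.   3.  37.] [268. 251.]
grip 0.75 [ 659. -123.   69.] [330. 165.]
axle_nut 0.69 [409. 323.  16.] [136. 250.]
foot_peg 0.69 [ 652. -433.   17.] [450. 187.]
foot_peg 0.65 [ 651. -123.   69.] [330. 168.]
```

View pics/scene.png

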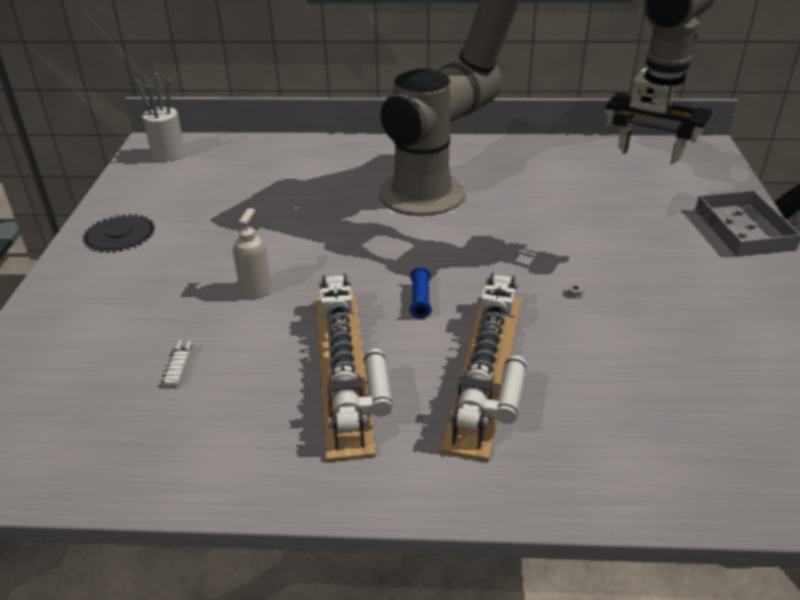

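View pics/top.png

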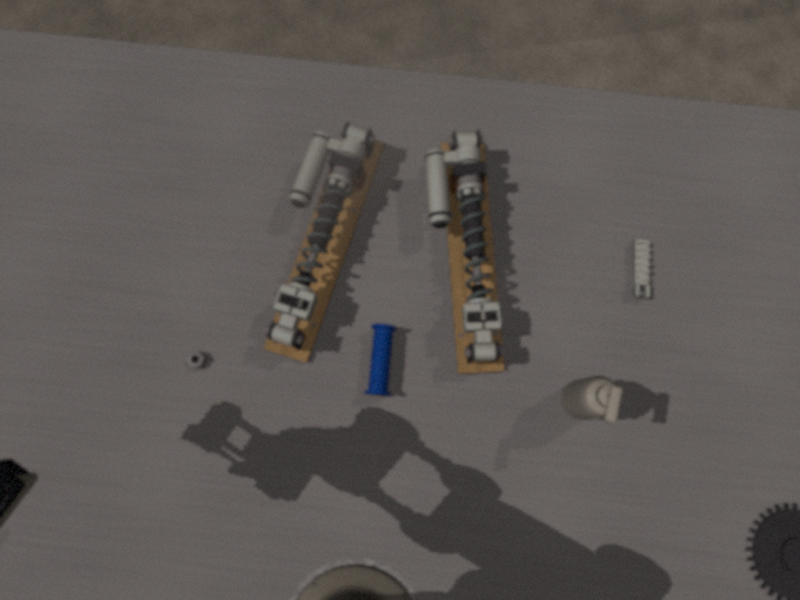

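The top view shows the two clevises at about (294,300) and (482,316). The canisters lie on the left (+y) of both. Next I zoom in on the dials.

```bash
python3 - <<'E'
from h import *
p=vision.capture("top"); im=p["img"][:,:,::-1]; s=560/800
T=[]
for u,v in((294,300),(482,316)):
    u=int(u*s);v=int(v*s); T.append(cv2.resize(im[v-25:v+30,u-20:u+20],(400,550),interpolation=cv2.INTER_CUBIC)); print(u-20,v-25,onplane(p,(u,v),80).round(1))
out=np.clip(np.hstack(T)*1.7,0,255).astype(np.uint8)
cv2.imwrite("pics/z.png",out)
E
```

```text
185 185 [514.  157.5  80. ]
317 196 [ 522.1 -150.    80. ]
```

View pics/z.png

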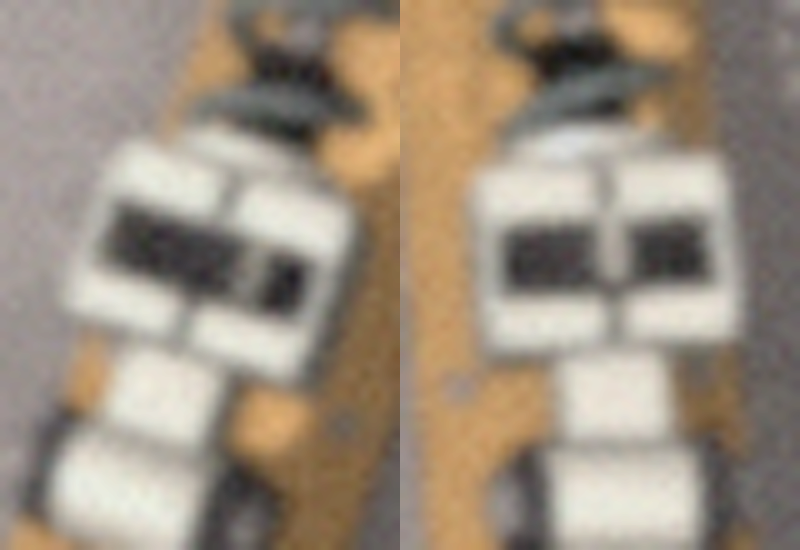

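Left damper (damper at +y) lags: its bar at crop (250,270) is to the right of the index lines (233,195)/(182,325). The right one is in line. I'll measure the crest and check it in the scene view.

```bash
python3 - <<'E'
from h import *
p=vision.capture("top")
a=onplane(p,(185+18.2,185+32.5),80);b=onplane(p,(185+23.3,185+19.5),80)
d=b-a; print("lines",a.round(1),b.round(1),"yaw",np.arctan2(d[1],d[0]))
# clevis corners: TL(125,140) TR(355,200) BR(295,385) BL(65,305)
C=np.array([onplane(p,(185+u/10,185+v/10),80) for u,v in((125,140),(355,200),(295,385),(65,305))]);print(C.round(1),C.mean(0).round(1))
# upper eye / board edges for yaw: board right edge from (308,358) to (382,142)in 800 img
s=.7;e=[onplane(p,np.array(q)*s,20) for q in((308,358),(382,142))];d2=e[1]-e[0];yaw=np.arctan2(d2[1],d2[0]);print("board yaw",yaw)
c=(a+b)/2; ux=np.array([np.cos(yaw),np.sin(yaw),0]);uy=np.array([-ux[1],ux[0],0])
c=c-ux*((np.dot(c-c,ux))); print("centre lines",c)
q=vision.capture("scene")
im=q["img"][:,:,::-1].copy()
u,v=proj(q,np.r_[c[:2],86]).astype(int); x0,y0=u-40,v-30
Z=cv2.resize(im[y0:y0+60,x0:x0+80],(800,600),interpolation=cv2.INTER_CUBIC)
Z=np.clip(Z*1.5,0,255).astype(np.uint8)
P=lambda x,y,z:tuple(((proj(q,np.r_[c[:2],0]+ux*x+uy*y+[0,0,z])-[x0,y0]+.5)*10).astype(int).tolist())
pts=[P(-21,-29,80),P(23,-29,80),P(23,29,80),P(-21,29,80)]
cv2.polylines(Z,[np.array(pts)],True,(0,0,255),1); cv2.circle(Z,P(0,0,86),4,(0,255,0),-1)
cv2.imwrite("pics/s2.png",Z)
E
```

```text
lines [495.9 159.   80. ] [527.8 151.9  80. ] yaw -0.22035401735767718
[[538.  178.9  80. ]
 [529.8 123.4  80. ]
 [484.8 131.   80. ]
 [497.6 186.7  80. ]] [512.6 155.   80. ]
board yaw -0.1871189135977704
centre lines [511.85723078 155.44492855  80.        ]
```

View pics/s2.png

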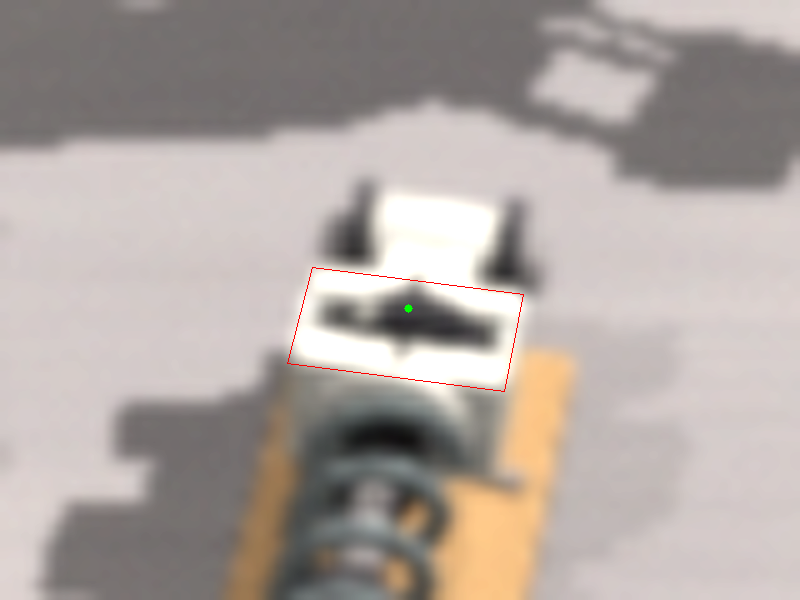

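Both views agree within about 1 mm: crest ≈ (511,155), yaw ≈ -0.2. I'll close the fingers and move above it.

>>> arm_command:
  deltas:
    - [0.026, 0, -0.011, 0]
    - [0.026, 0, -0.011, 0]
    - [0.026, 0, -0.011, 0]
    - [0.026, 0, -0.011, 0]
    - [0.026, 0, -0.011, 0]
  claw: 255

```text
time: 1.35
tool_pos: [328.6, 360.0, 234.8]
tcp_rot: [-1.57, -0.0, -0.468]
contact_force: [0.8, 0.6, 1.1]
grip_width: 56.6
```

>>> arm_command:
  deltas:
    - [0.026, 0, -0.011, 0]
    - [0.026, 0, -0.011, 0]
    - [0.026, 0, -0.011, 0]
    - [0.026, 0, -0.011, 0]
    - [0.026, 0, -0.011, 0]

```text
time: 1.85
tool_pos: [419.9, 252.2, 234.8]
tcp_rot: [-1.57, -0.0, -0.468]
contact_force: [0.4, 0.8, -0.1]
grip_width: 16.5
```

>>> arm_command:
  deltas:
    - [0.025, 0, -0.01, 0]
    - [0.025, 0, -0.01, 0]
    - [0.025, 0, -0.01, 0]
    - [0.025, 0, -0.01, 0]
    - [0.025, 0, -0.01, 0]

```text
time: 2.35
tool_pos: [508.9, 151.3, 234.8]
tcp_rot: [-1.571, -0.0, -0.468]
contact_force: [0.9, 0.0, 0.2]
grip_width: 0.3
```

>>> arm_command:
  deltas:
    - [0, 0.02, 0, -4]
    - [0, 0.02, 0, -4]
    - [0, 0.02, 0, -4]
    - [0, 0.01, 0, -3.4]
    - [0, 0, 0, 0]

```text
time: 2.85
tool_pos: [507.3, 152.0, 163.2]
tcp_rot: [-1.572, 0.003, -0.199]
contact_force: [0.1, 0.2, 0.1]
grip_width: 0.5
```

>>> arm_command:
  deltas:
    - [0.003, 0.02, -0.001, 0]
    - [0, 0.02, 0, 0]
    - [0, 0.01, 0, 0]
    - [0, 0.007, 0, 0]
    - [0, 0, 0, 0]

```text
time: 3.35
tool_pos: [510.9, 150.7, 107.5]
tcp_rot: [-1.571, 0.001, -0.199]
contact_force: [0.1, 0.8, 0.0]
grip_width: 0.3
```

```bash
cat > zoom.py <<'E'
from h import *
import sys
q=vision.capture("scene");t=vision.capture("top");T=[]
for p in(q,t):
    u,v=proj(p,[511,155,90]).astype(int);T.append(cv2.resize(p["img"][v-30:v+30,u-20:u+20,::-1],(400,600),interpolation=cv2.INTER_CUBIC))
cv2.imwrite(sys.argv[1],np.clip(np.hstack(T)*1.5,0,255).astype(np.uint8))
o=bot.get_obs();print(o["time"],o["tool_pos"],o["contact_force"])
E
python3 zoom.py pics/z3.png
```

```text
3.45 [511.44627452 150.74130736 108.45024552] [-0.43208236 -0.10486848 -0.16514829]
```

View pics/z3.png

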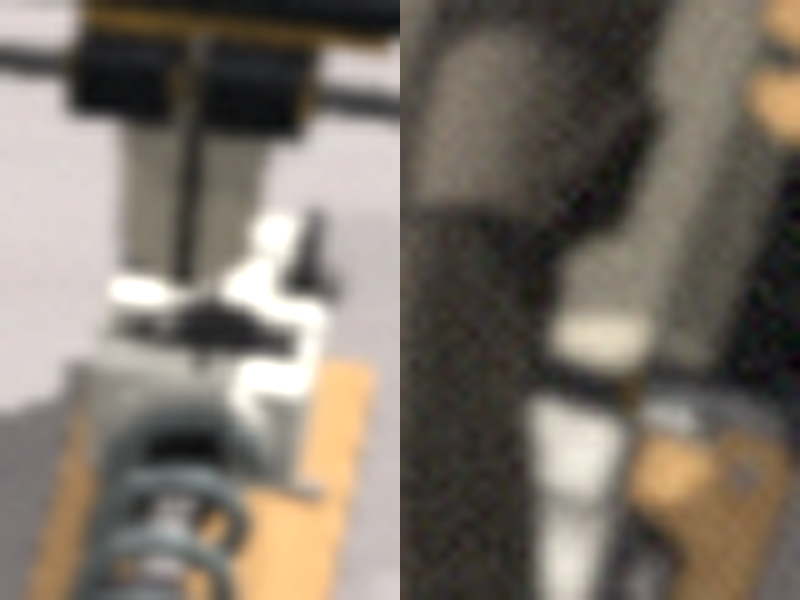

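The picture shows closed fingers about 37 mm across, with the seam near x=185 in the left crop, just left of the dial's crest. I'll shift them so the crest lies under the +y finger for the whole drag, then descend.

>>> arm_command:
  deltas:
    - [-0.001, 0, -0.0095, 0]
    - [0, 0.005, 0, 0]
    - [0, 0.004, 0, 0]
    - [0, 0.001, 0, 0]
    - [0, 0, 0, 0]

```text
time: 3.95
tool_pos: [508.0, 141.6, 97.5]
tcp_rot: [-1.571, 0.001, -0.199]
contact_force: [0.3, 0.0, -0.6]
grip_width: 0.3
```

>>> arm_command:
  deltas:
    - [0, 0.001, 0, 0]
    - [0, 0, 0, 0]

```text
time: 4.15
tool_pos: [508.1, 141.6, 96.7]
tcp_rot: [-1.571, 0.0, -0.199]
contact_force: [0.7, -0.6, -0.5]
grip_width: 0.0
```

>>> arm_command:
  deltas:
    - [0, 0.001, 0, 0]
    - [0, 0, 0, 0]

```text
time: 4.35
tool_pos: [508.1, 141.6, 95.6]
tcp_rot: [-1.571, 0.0, -0.199]
contact_force: [-1.1, -0.3, 0.1]
grip_width: -0.2
```

>>> arm_command:
  deltas:
    - [0, 0.001, 0, 0]
    - [0, 0, 0, 0]

```text
time: 4.55
tool_pos: [508.0, 141.5, 94.6]
tcp_rot: [-1.571, 0.0, -0.199]
contact_force: [0.2, 0.4, -0.1]
grip_width: 0.4
```

>>> arm_command:
  deltas:
    - [0, 0.0005, 0, 0]
    - [0, 0, 0, 0]

```text
time: 4.75
tool_pos: [508.1, 141.5, 94.2]
tcp_rot: [-1.571, 0.0, -0.199]
contact_force: [0.4, 0.1, -0.6]
grip_width: 0.2
```

>>> arm_command:
  deltas:
    - [0, 0.0005, 0, 0]
    - [0, 0, 0, 0]

```text
time: 4.95
tool_pos: [508.1, 141.5, 93.7]
tcp_rot: [-1.571, 0.0, -0.199]
contact_force: [0.4, -0.9, 0.7]
grip_width: 0.3
```

>>> arm_command:
  deltas:
    - [0, 0.0003, 0, 0]
    - [0, 0, 0, 0]

```text
time: 5.15
tool_pos: [508.1, 141.5, 93.4]
tcp_rot: [-1.571, 0.0, -0.199]
contact_force: [0.4, 1.2, 0.3]
grip_width: 0.4
```

>>> arm_command:
  deltas:
    - [0, 0.0004, 0, 0]
    - [0, 0, 0, 0]

```text
time: 5.35
tool_pos: [508.1, 141.5, 93.0]
tcp_rot: [-1.571, 0.0, -0.199]
contact_force: [-0.6, -0.2, -0.0]
grip_width: 0.4
```

>>> arm_command:
  deltas:
    - [0, 0.0004, 0, 0]
    - [0, 0, 0, 0]

```text
time: 5.55
tool_pos: [508.1, 141.5, 92.6]
tcp_rot: [-1.571, 0.0, -0.199]
contact_force: [0.3, 0.7, 0.2]
grip_width: 0.3
```

```bash
python3 zoom.py pics/z4.png
```

```text
5.65 [508.10196772 141.52317209  92.61537412] [ 0.20729055 -0.37191447  0.27235404]
```

View pics/z4.png

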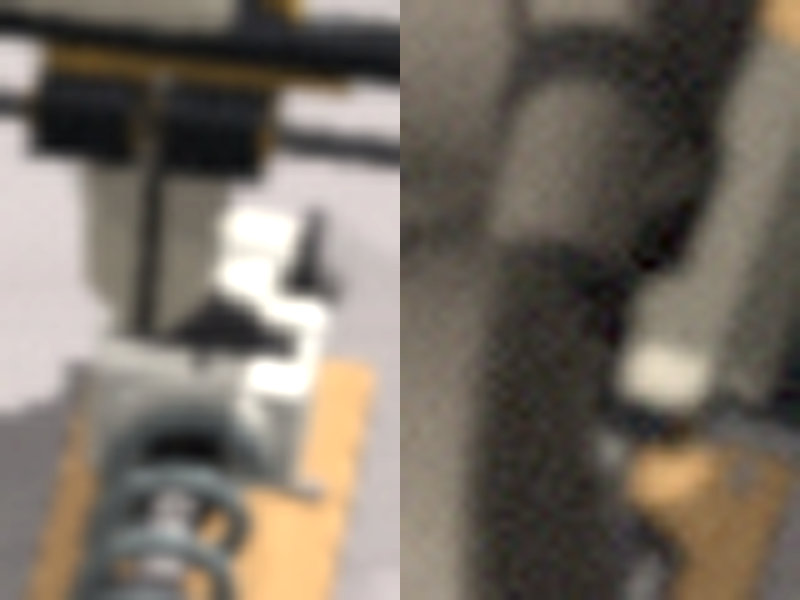

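The fingers taper: at the tip they are too narrow for this offset, so there is no contact yet. Turning 90° puts the 19 mm pad width along the drag, which gives a flat contact. I'll raise the hand first.

>>> arm_command:
  deltas:
    - [0, -0.015, 0, 0]
    - [0, -0.015, 0, 0]
    - [0, 0, 0, 0]

```text
time: 5.95
tool_pos: [509.3, 141.7, 124.3]
tcp_rot: [-1.569, -0.004, -0.199]
contact_force: [-0.5, 0.7, -0.7]
grip_width: 0.6
```

```bash
python3 -c "
from plant import bot
o=bot.get_obs();print(o['joint_positions'],o['tool_pos'])"
```

```text
[ 1.26304888e-01  4.61771396e-01  1.67123417e+00  1.25592614e-04
  1.00469007e+00 -1.24557688e+00] [509.32737409 141.72143205 124.31332311]
```

>>> arm_command:
  deltas:
    - [0, 0, 0, 8.5]
    - [0, 0, 0, 8.5]
    - [0, 0, 0, 8.5]
    - [0, 0, 0, 8.5]
    - [0, 0, 0, 8.5]

```text
time: 6.45
tool_pos: [507.8, 141.5, 121.8]
tcp_rot: [-1.572, 0.0, -0.947]
contact_force: [0.0, 0.6, -0.5]
grip_width: 0.3
```

>>> arm_command:
  deltas:
    - [0, 0, 0, 8.5]
    - [0, 0, 0, 8.5]
    - [0, 0, 0, 8.5]
    - [0, 0, 0, 8.5]
    - [0, 0, 0, 8.5]

```text
time: 6.95
tool_pos: [507.7, 141.5, 121.8]
tcp_rot: [-1.572, -0.0, -1.689]
contact_force: [-0.1, 0.1, -0.3]
grip_width: 0.2
```

>>> arm_command:
  deltas:
    - [0, 0, 0, 5]
    - [0, 0, 0, 0]

```text
time: 7.15
tool_pos: [507.8, 141.5, 121.9]
tcp_rot: [-1.572, -0.0, -1.771]
contact_force: [0.6, -0.1, 0.2]
grip_width: 0.1
```

>>> arm_command:
  deltas:
    - [-0.008, 0, 0, 0]
    - [0, 0.012, 0, 0]
    - [0, 0.01, 0, 0]
    - [0, 0.004, 0, 0]
    - [0, 0, 0, 0]

```text
time: 7.65
tool_pos: [508.9, 149.2, 95.4]
tcp_rot: [-1.573, -0.001, -1.769]
contact_force: [-0.6, -0.3, -0.5]
grip_width: 0.5
```

>>> arm_command:
  deltas:
    - [0, 0.001, 0, 0]
    - [0, 0, 0, 0]

```text
time: 7.85
tool_pos: [509.9, 149.3, 95.8]
tcp_rot: [-1.57, 0.0, -1.77]
contact_force: [-0.5, -1.0, -0.4]
grip_width: 0.3
```

>>> arm_command:
  deltas:
    - [0, 0.0007, 0, 0]
    - [0, 0, 0, 0]

```text
time: 8.05
tool_pos: [509.8, 149.4, 95.1]
tcp_rot: [-1.57, 0.0, -1.77]
contact_force: [-0.5, -0.6, -0.3]
grip_width: 0.4
```

>>> arm_command:
  deltas:
    - [0, 0.0008, 0, 0]
    - [0, 0, 0, 0]

```text
time: 8.25
tool_pos: [509.8, 149.4, 94.3]
tcp_rot: [-1.57, 0.0, -1.77]
contact_force: [1.0, 0.2, 0.5]
grip_width: 0.3
```

>>> arm_command:
  deltas:
    - [0, 0.0004, 0, 0]
    - [0, 0, 0, 0]

```text
time: 8.45
tool_pos: [509.9, 149.4, 94.1]
tcp_rot: [-1.57, 0.0, -1.77]
contact_force: [0.3, -0.9, 4.0]
grip_width: 0.2
```

>>> arm_command:
  deltas:
    - [0, 0.0004, 0, 0]
    - [0, 0, 0, 0]

```text
time: 8.65
tool_pos: [509.9, 149.4, 94.0]
tcp_rot: [-1.57, 0.0, -1.77]
contact_force: [-2.2, -0.4, 7.3]
grip_width: 0.6
```

Contact came at TCP z=94.1, which matches a crest at 86 mm. I'll press to about 10 N and drag.

>>> arm_command:
  deltas:
    - [0, 0.0003, 0, 0]
    - [0, 0, 0, 0]
    - [-0.001, 0, 0, 0]
    - [-0.001, 0, 0, 0]
    - [-0.001, 0, 0, 0]

```text
time: 9.15
tool_pos: [510.5, 152.1, 94.0]
tcp_rot: [-1.57, -0.0, -1.77]
contact_force: [-3.1, -1.9, 9.8]
grip_width: 0.3
```

>>> arm_command:
  deltas:
    - [-0.001, 0, 0, 0]
    - [-0.001, 0, 0, 0]
    - [-0.001, 0, 0, 0]

```text
time: 9.45
tool_pos: [511.1, 155.2, 94.0]
tcp_rot: [-1.57, 0.0, -1.77]
contact_force: [-2.1, -0.5, 9.5]
grip_width: 0.4
```

>>> arm_command:
  deltas:
    - [-0.001, 0, 0, 0]
    - [-0.001, 0, 0, 0]
    - [-0.001, 0, 0, 0]

```text
time: 9.75
tool_pos: [511.8, 158.8, 94.0]
tcp_rot: [-1.57, 0.001, -1.77]
contact_force: [-2.3, 1.7, 8.2]
grip_width: 0.4
```

The lateral force reversed sign, so the dial has passed the ridge between detents. I'll drag the last ~3 mm, then lift.

>>> arm_command:
  deltas:
    - [-0.001, 0, 0, 0]
    - [-0.001, 0, 0, 0]
    - [-0.001, 0, 0, 0]
    - [0, 0, 0, 0]

```text
time: 10.15
tool_pos: [512.4, 161.5, 94.0]
tcp_rot: [-1.57, 0.001, -1.77]
contact_force: [-2.4, 1.0, 10.0]
grip_width: 0.1
```

>>> arm_command:
  deltas:
    - [0, -0.003, 0, 0]
    - [0, -0.01, 0, 0]
    - [0, -0.03, 0, 0]
    - [0, -0.04, 0, 0]
    - [0, -0.04, 0, 0]

```text
time: 10.65
tool_pos: [511.6, 161.0, 217.5]
tcp_rot: [-1.572, -0.0, -1.77]
contact_force: [0.8, 0.7, -0.6]
grip_width: 0.7
```

>>> arm_command:
  deltas:
    - [0.03, 0, -0.03, 0]
    - [0.03, 0, -0.03, 0]
    - [0.03, 0, -0.03, 0]
    - [0.03, 0, -0.03, 0]
    - [0, 0, 0, 0]

```text
time: 11.15
tool_pos: [366.5, 65.8, 216.1]
tcp_rot: [-1.573, -0.001, -1.771]
contact_force: [0.4, 0.4, 0.4]
grip_width: 0.3
```

```bash
python3 zoom.py pics/z5.png
```

```text
11.25 [370.74185403  66.91959959 216.80816309] [0.51602259 0.24931921 0.74397659]
```

View pics/z5.png

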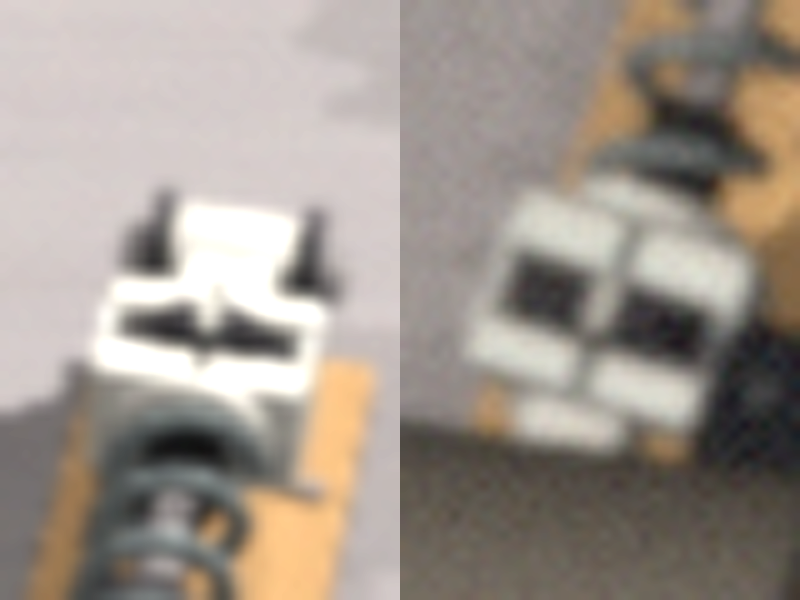

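In both views the bar now lies in line with the index lines (top crop, ≈(605,300)). The hand is clear in the air. I'll compare the bystanders with the start and hand in.

```bash
python3 - <<'E'
from h import *
p=vision.capture("scene")
for k in("pump_bottle","grip","axle_nut","foot_peg"):
    for f in vision.find_in(p,k)[:1]: print(k,world(p,f["xyz"]).round())
u,v=proj(p,[522,-150,86]).astype(int)
im=p["img"][:,:,::-1]; old=cv2.imread("pics/scene.png"); old=cv2.resize(old,(560,420),interpolation=cv2.INTER_AREA)
print("twin diff",np.abs(im[v-6:v+7,u-10:u+11].astype(int)-old[v-6:v+7,u-10:u+11]).mean(), "ref diff",np.abs(im[300:400,50:500].astype(int)-old[300:400,50:500]).mean())
o=bot.get_obs();print(o["time"],o["contact_force"],np.abs(o["dq"]).max())
job.close_job()
E
```

```text
pump_bottle [ 431. -328.   90.]
grip [458.   2.  36.]
foot_peg [ 659. -432.   18.]
twin diff 9.014652014652015 ref diff 0.9359777777777778
11.5 [0.55172316 0.58770645 0.06243578] 0.006972413884573621
the job is handed in; nothing more can be done
```

The lagging dial, on the damper at +y, is now one click on, and its white bar is in line with the index lines. I laid the closed fingertips on its crest at about 10 N and rolled it about 12.4 mm towards the canister. I then lifted clear and handed the job in at 11.5 s.

**What the checks showed**
- **Dial:** both cameras show the bar in line after the lift. During the drag the sideways force changed sign, as expected when passing between detents.
- **Hand:** it is clear in the air, with about zero contact force.
- **Bystanders:** the bottle, grip and foot peg were found within about 3 mm of where they started, which is inside the network's error.

**What failed or disagreed**
- **First approach:** my first descent found no contact because the fingertips taper. I lifted, turned the hand 90° and repeated it; that contact came at the expected 86 mm.
- **Axle nut:** the network did not find it in the last picture, so its position was not re-checked. After the opening transit, about 220 mm above the bench, the hand did not go near it.
- **Twin dial:** the pixel comparison around it gave a difference of 9, against 1 elsewhere. I put this down to image resampling and the arm's shadow, but did not look at a final picture of it. The hand was never lowered near it.

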